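Park a swinging sensor module over the bayonet socket

TASK

Take the trolley of the test rig by its black knob and draw the hanging sensor module off its parking stand, then bring it over the bayonet socket, take the swing out of it with the trolley alone, keep it hanging plumb and still over the socket for about four seconds, and let go of the knob so that it stays so. Never let it swing wildly, touch nothing of the hanger or module with the robot, do not let the module knock against the stand again once it has come off, and leave the stand and the other parts where they are.

Things in the scene. Friction and masses are not known exactly. Their poses are not given: they have to be found in the camera images.
- knob (a point): on the axis of the upright black bakelite knob (34 mm diameter, 52 mm tall) on the rail trolley, at grip height (21 mm below its top; trolley's flat top 39 mm below this point). Axes of the rig: y along the rail, x away from the robot, z up. The hanger's brass weight stands 52 mm from this axis in +x, its top 33 mm above this point: close the fingers along the rail
- trolley (a joint): trolley position along the straight level rail, m, growing along the rig's y; stops at -0.28 and 0.21. About 2.5 N friction: it stays where it is left. The knob must follow the rail's line
- swing (a joint): hanger angle, rad: 0 plumb, positive = module towards the rig's +y. Starts at 0.40, nose resting on the stand; pulling the trolley to -y drags it off the edge and it swings. Almost frictionless, the swing lasts minutes. Period about 1.9 s (1.6 to 2.2, module mass varies): angular acceleration = -w*w*(angle + trolley acceleration/9.81), w about 3.3 rad/s
- hanger: the hanger, a 10 mm steel rod on a pivot carried by the trolley, 75 mm in +x from the knob's axis and 75 mm below point knob, pin along the rig's x; brass weight (46 mm diameter, 46 mm tall, 0.69 kg) centred 85 mm above the pivot, module at the lower end; origin on the pivot, z up the rod, y along the rail when plumb
- module: cream-coloured plug-in sensor module, 46 x 50 x 55 mm, about 0.45 kg, centred 150 mm below the pivot on the hanger's lower end, with a round grey bayonet nose (34 mm diameter) below it; origin on the pivot, axes as the hanger's
- nose (a point): centre of the round end (17 mm radius) of the module's nose, 190 mm below the pivot along the rod; when plumb the nose's lowest point is 43 mm above the table, 13 mm above the socket's mouth
- socket_mouth (a point): centre of the mouth of the bayonet socket, 30 mm above the table: an aluminium ring 60 mm in outer diameter with two slots, on a dark round flange of 90 mm, fixed under the hanger's swing plane, so that some trolley position brings the plumb nose exactly over it
- stand: parking stand, loose, 2.5 kg: a flat steel top 60 mm wide and 110 mm long (along the rail) 58 mm above the table, on a block and a foot plate; origin at the centre of its underside, y along the rail; stands under the swing plane on the +y side
- spare: bystander: spare cream module lying loose, about 46 x 55 x 50 mm with a nose; origin under its centre
- bushing: bystander: loose tin adapter bushing, 52 mm diameter, 34 mm tall; origin under its centre
- dial: bystander: loose black control knob, 52 mm diameter, 26 mm tall; origin under its centre
- screwdriver: bystander: loose screwdriver lying on the mat

How it is judged (in metres and radians):
On the way, in this order (a step that is already met when the one before it is completed fails the run):
1. the module is off the stand and hangs free (value of joint swing below 0.25 rad and contact force between module and stand below 0.05 N), for 0.1 s.
2. the module hangs plumb and still over the socket for 3 s (horizontal distance between nose and socket_mouth below 0.015 m and value of joint swing between -0.1 and 0.1 rad and velocity of joint swing between -0.2 and 0.2 rad/s), for 3 s.
At the end, for the whole second after the job is handed in: The knob is released, the trolley stands, and the module hangs with its nose within 15 mm (horizontally) of the socket's centre, within 0.1 rad of plumb and turning slower than 0.2 rad/s (all of step 2 and velocity of joint trolley between -0.02 and 0.02 m/s); the robot touches nothing.
It fails at once if the robot touched the hanger or the module (contact force between hanger and the arm above 0.5 N or contact force between hanger and the fingers above 0.5 N).
It fails at once if the module knocked against the stand after coming off it (contact force between module and stand above 0.3 N and value of joint swing below 0.25 rad).
It fails at once if the swing grew wild (value of joint swing above 0.8 rad or value of joint swing below -0.8 rad).
It fails at once if the stand was pushed away (distance of stand from where it was at the start of the episode above 0.02 m).
It fails at once if another part was disturbed (distance of any of spare, bushing, dial, screwdriver from where it was at the start of the episode above 0.03 m).
It also fails if it takes over 53 s, if anything falls off the work surface, if the arm or the gripper's body presses on something with over 40 N, if the wrist force passes 120 N, or if a joint passes its speed limit or range.

ROBOT

A 6-joint arm with a two-finger parallel gripper is mounted at the origin on the work surface. World frame = base frame: x ahead of the robot, y to its left, z up, the work surface at z = 0. Lengths are in m, angles in degrees, forces in N, time in s.
With the tool pointing down it reaches from about 0.375 to 0.9 m from the base axis. Payload 3.1 kg.
Tool frame: the origin (TCP) lies on the centre line of the jaws, within the pads' length; the fingertips stand 19 mm ahead of it and the grasp point (between the pads) is the TCP (tips_ahead is the distance from the TCP to the fingertips, in m); z points along the fingers, y is the line along which they close (so a half turn about z gives the same grasp; the last joint's range is limited). The gripper opens to 87 mm and grips with 3 to 60 N. Pads are 19 mm wide; open, the fingers measure 117 mm over their backs; the gripper's body (75 mm by 190 mm) begins 51 mm behind the grasp point.
Start: joints at [65.231, 30.224, 82.088, -0, 67.689, -10.227], TCP at [0.157, 0.605, 0.242] pointing down, gripper open.
Joint ranges: [-176.69, 176.69], [-43.24, 126.21], [12.49, 139.97], [-82, 262], [0, 151.66], [-163.58, 163.58]. Speed limits (degrees/s): [159.86, 159.86, 180, 180, 180, 180].

INTERFACE

Orientations are given as a 3x3 rotation matrix whose columns are the frame's x, y, z axes.
In Python, from rig import read_state, capture, hand_in, trace, landmark_of, tips_ahead gives the robot as it stands.
- The arm moves only by the shell command python3 -m jog 'ROWS'. ROWS is JSON, a list of rows, each an object of numbers: "tx", "ty", "tz": the shift along the tool's x, y, z in cm; "roll": the turn about the tool's z in rad; "jaw": the opening, from 0 (shut) to 1 (fully open). A call has 1 to 8 rows; each row shifts and turns the commanded pose from where the row before left it, along the tool's axes as they then stand; what a row does not reach is not made up. A row lasts 1/10 s, in which the tool goes at most 50 mm and 8.59 degrees, less where a joint would pass 70% of its speed; a pose out of reach is approached as far as the arm can. A call with a gripper value outside its range is refused whole. The fingers move at their own pace and stop on an object; the grip force is fixed at half the most. Time passes only in rows, so rows that do not move let the fingers close. It gives the time, the measured TCP pose, the force, the opening and the grip force at its end, in the units of the state.
- read_state(): the state, without advancing time (a new reading comes with each control period).
- capture(name): name is "side" or "top"; returns a dict with "img" (420x560x3 uint8, red, green, blue), "vertical_fov" (degrees; the focal length in pixels is half the picture's height over the tangent of half this angle, whatever the lens; pixels are square), "cx", "cy" (the principal point, pixels), "cam_to_world" (4x4, takes a point from camera to world coordinates). Camera axes: x right, y up, looking along -z (the intrinsics and any distortion apply to the point x, -y, -z); pixel columns grow to the right and rows downward; lengths in m; the calibration is good to about 2 mm. A picture is of the moment at which its call begins. There is no depth.
- hand_in(): hands the job in; it is judged then, once.
Trained networks look in the newest picture that a camera, given by its name, has taken for a name from the list of things; names that differ only in an ending like _2 or _b are one class to them, and where a whole thing is asked for, a point or a joint stands for the part that bears it (a point fixed in the world has none). Each returns a list of dicts, best first, with "p" (0 to 1); they miss things now and then, are a little off and sometimes report something else, mostly with a low value. They report only what shows in the picture. A call takes as long as a camera call.
- trace(camera, thing): "pixels" (420x560 bool, what is visible of it) and "bbox" ([left, top, width, height] in pixels, round what is visible of it).
- landmark_of(camera, thing): "point" ([row, column] in pixels: a listed point, or the origin of a listed thing).
The state is a dict: "time_s": time; "joint_positions": joint angles; "qvel": joint speeds; "tau": joint torques, N m; "position": TCP position; "tcp_rot": TCP orientation; "force": force on the tool from outside, world axes, zero at the start; "moment": the same for the moment, N m; "opening": opening from 0.0 (shut) to 1.0 (fully open); "grasp_force": force on a finger pad.
Only numpy, scipy, OpenCV 4.12 (cv2) and the standard library are available. Lean on these libraries where they do the work, as an engineer would, in place of code of your own. Each camera call takes 0.05 s, during which the arm holds its last target. There are 200 camera calls.

## Working session

There is one attempt and no reset: what is moved stays moved. The work goes in short steps, Python scripts to look and compute and a shell command to move; the robot and the scene stay as the last step left them, time stands still between calls to the robot, and variables do not carry over. Pictures are saved under pics/ and viewed, at most 10 in all, crops included, and the job is handed in when it is done.

```bash
ls; mkdir -p pics; cat > h.py <<'E'
import numpy as np, cv2
from rig import *
def K(c):
    h,w=c["img"].shape[:2]; f=h/2/np.tan(np.radians(c["vertical_fov"])/2)
    return f,c["cx"],c["cy"]
def ray(c,rc):
    f,cx,cy=K(c); M=np.array(c["cam_to_world"])
    if 'distortion' in c: print('DIST',c['distortion'])
    d=np.array([(rc[1]-cx)/f,-(rc[0]-cy)/f,-1.]); return M[:3,3],M[:3,:3]@d
def atz(c,rc,z):
    o,d=ray(c,rc); return o+d*(z-o[2])/d[2]
def proj(c,p):
    f,cx,cy=K(c); M=np.array(c["cam_to_world"]); q=M[:3,:3].T@(np.array(p)-M[:3,3])
    return np.array([cy-f*q[1]/-q[2], cx+f*q[0]/-q[2]])
def tri(rs):
    A=0;b=0
    for o,d in rs:
        d=d/np.linalg.norm(d);P=np.eye(3)-np.outer(d,d);A=A+P;b=b+P@o
    x=np.linalg.solve(A,b); return x,[np.linalg.norm(np.cross(x-o,d/np.linalg.norm(d))) for o,d in rs]
E
python3 - <<'E'
from h import *
np.set_printoptions(precision=4,suppress=True)
s=read_state();print(s);C={}
for n in("side","top"):
    c=C[n]=capture(n);print(n,{k:v for k,v in c.items() if k!="img"});cv2.imwrite(f"pics/{n}0.png",c["img"][:,:,::-1])
    for t in("knob","hanger","nose","socket_mouth","stand","module"):
        print(n,t,[(np.round(r["point"],1),round(r["p"],2)) for r in landmark_of(n,t)[:3]])
E
```

```text
pics
{'time_s': 0.0, 'joint_positions': array([ 65.2297,  30.2809,  82.1576,   0.0004,  67.6888, -10.2257]), 'qvel': array([-0.116 , -0.0021, -0.0327, -0.0794,  0.0838,  0.1029]), 'tau': array([  0.0005, -44.0045, -17.6592,   0.0634,   0.0583,  -0.0002]), 'position': array([0.1566, 0.6043, 0.2405]), 'tcp_rot': array([[-0.968 ,  0.2511, -0.0009],
       [ 0.2511,  0.9679, -0.002 ],
       [ 0.0004, -0.0022, -1.    ]]), 'force': array([-0.6038,  0.686 ,  0.8174]), 'moment': array([-0.0063, -0.0648,  0.0144]), 'grasp_force': 0.0, 'opening': 1.0052872667779797}
side {'vertical_fov': 51.792488781665995, 'cx': 281.5810296862391, 'cy': 205.80685716730034, 'cam_to_world': array([[-0.9904,  0.0953, -0.1006,  0.4992],
       [-0.1381, -0.7365,  0.6622,  0.7033],
       [-0.011 ,  0.6697,  0.7426,  0.9246],
       [ 0.    ,  0.    ,  0.    ,  1.    ]])}
side knob [(array([185.3, 325.1]), 0.92)]
side hanger [(array([210.8, 285.5]), 0.92)]
side nose []
side socket_mouth [(array([204.3, 287.2]), 0.86)]
side stand [(array([310.2, 282.5]), 0.73)]
side module []
top {'vertical_fov': 56.06715175428659, 'cx': 281.9072811738325, 'cy': 211.3084517326216, 'cam_to_world': array([[-0.0064,  0.9977, -0.0677,  0.5329],
       [-1.    , -0.0059,  0.0075,  0.0432],
       [ 0.0071,  0.0678,  0.9977,  0.9119],
       [ 0.    ,  0.    ,  0.    ,  1.    ]])}
top knob [(array([253.3, 239.7]), 0.72)]
top hanger [(array([208. , 239.4]), 0.9)]
top nose [(array([219.3, 211.8]), 0.76)]
top socket_mouth [(array([204.7, 346.8]), 0.74), (array([142.2, 344.2]), 0.16)]
top stand [(array([217.7, 213.9]), 0.61)]
top module [(array([211.7, 243.3]), 0.63)]
```

View pics/side0.png

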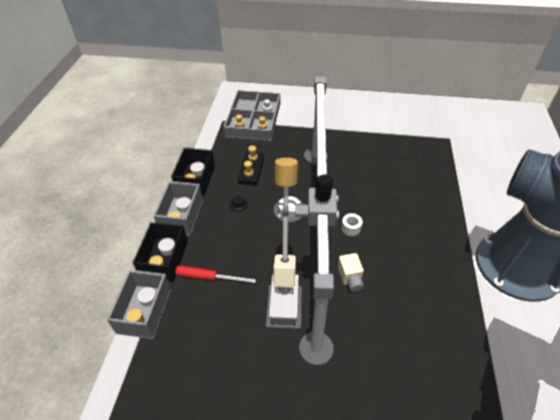

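View pics/top0.png

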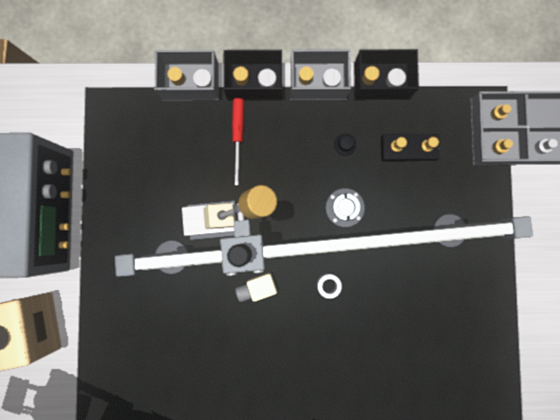

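```bash
python3 - <<'E'
from h import *
np.set_printoptions(precision=4,suppress=True)
C={n:capture(n) for n in("side","top")}
P={}
for t in("knob","hanger","socket_mouth"):
    rs=[]
    for n in C:
        l=landmark_of(n,t)
        if l: rs.append(ray(C[n],l[0]["point"]))
    if len(rs)==2: print(t,tri(rs))
l=landmark_of("top","nose");print("nose",l)
for n in C:
  for t in("knob","hanger","stand","socket_mouth"):
    l=landmark_of(n,t)
    if l: print(n,t,[atz(C[n],l[0]["point"],z) for z in (0,.03,.25,.3)])
E
```

```text
knob (array([0.5069, 0.1027, 0.3373]), [np.float64(0.0012663005701885521), np.float64(0.0012663005701884869)])
hanger (array([0.5812, 0.1069, 0.2389]), [np.float64(0.000378856827448172), np.float64(0.0003788568274486129)])
socket_mouth (array([ 0.6082, -0.1169,  0.004 ]), [np.float64(0.004128648606722399), np.float64(0.004128648606722494)])
nose [{'point': [218.7, 213.8], 'p': 0.7}, {'point': [206.2, 239.5], 'p': 0.34}]
side knob [array([ 0.5133, -0.2421,  0.    ]), array([ 0.5129, -0.2114,  0.03  ]), array([0.5095, 0.0135, 0.25  ]), array([0.5087, 0.0647, 0.3   ])]
side hanger [array([ 0.6092, -0.1009, -0.    ]), array([ 0.6056, -0.0748,  0.03  ]), array([0.5795, 0.1166, 0.25  ]), array([0.5735, 0.1601, 0.3   ])]
side stand [array([0.5756, 0.2043, 0.    ]), array([0.5732, 0.2205, 0.03  ]), array([0.555 , 0.3392, 0.25  ]), array([0.5508, 0.3662, 0.3   ])]
side socket_mouth [array([ 0.6045, -0.1203,  0.    ]), array([ 0.6011, -0.0936,  0.03  ]), array([0.5761, 0.1024, 0.25  ]), array([0.5704, 0.1469, 0.3   ])]
top knob [array([0.4897, 0.1375, 0.    ]), array([0.4911, 0.1344, 0.03  ]), array([0.5015, 0.1117, 0.25  ]), array([0.5039, 0.1065, 0.3   ])]
top hanger [array([0.5988, 0.1295, 0.    ]), array([0.5966, 0.1267, 0.03  ]), array([0.5807, 0.1059, 0.25  ]), array([0.5771, 0.1011, 0.3   ])]
top stand [array([0.5823, 0.1944, 0.    ]), array([0.5806, 0.1895, 0.03  ]), array([0.5687, 0.153 , 0.25  ]), array([0.566 , 0.1447, 0.3   ])]
top socket_mouth [array([ 0.6127, -0.1175,  0.    ]), array([ 0.6101, -0.1122,  0.03  ]), array([ 0.5908, -0.0735,  0.25  ]), array([ 0.5865, -0.0646,  0.3   ])]
```

```bash
python3 - <<'E'
from h import *
np.set_printoptions(precision=4,suppress=True)
c=capture("top");im=c["img"].astype(int)
g=im.min(2)
# rail centre by column
pts=[]
for u in list(range(145,215,3))+list(range(275,505,3)):
    v0=265-(u-124)*38/398
    r=np.arange(int(v0)-14,int(v0)+15); w=np.clip(g[r,u]-110,0,None)
    if w.sum(): pts.append(((r*w).sum()/w.sum(),u))
W=np.array([atz(c,p,.27) for p in pts])
for _ in range(3):
    k=np.polyfit(W[:,1],W[:,0],1); e=W[:,0]-np.polyval(k,W[:,1]); W=W[abs(e)<max(2*e.std(),.001)]
print("rail dx/dy",k,"ang",np.degrees(np.arctan(-k[0])),e.std(),len(W))
a=np.arctan(-k[0]); ry=np.array([-np.sin(a),np.cos(a)]); rx=np.array([np.cos(a),np.sin(a)])
def rig(p): return np.array([p[:2]@rx,p[:2]@ry])
print("rail rig x",rig(np.array([np.polyval(k,0),0])))
# socket flange circle
for t,z in(("socket_mouth",.03),("knob",.346),("knob",.325),("hanger",.25),("stand",0),("nose",.075),("spare",0.02),("bushing",0)):
    L=landmark_of("top",t)[:1]
    for l in L: p=atz(c,l["point"],z);print("lm",t,p,rig(p))
    m=trace("top",t)[:1]
    for q in m:
        vv,uu=np.nonzero(q["pixels"]); print("tr",t,q["bbox"],q["p"],vv.mean(),uu.mean(),rig(atz(c,(vv.mean(),uu.mean()),z)))
gray=cv2.GaussianBlur(im.astype(np.uint8)[170:245,305:385].mean(2).astype(np.uint8),(3,3),0)
for lo,z in((140,.03),(55,.005)):
    b=(gray>lo).astype(np.uint8);cs,_=cv2.findContours(b,cv2.RETR_EXTERNAL,cv2.CHAIN_APPROX_NONE)
    q=max(cs,key=cv2.contourArea);E=cv2.fitEllipse(q);rc=(E[0][1]+170,E[0][0]+305);p=atz(c,rc,z);print(lo,E[1],rc,p,rig(p))
E
```

```text
rail dx/dy [-0.0883  0.5172] ang 5.048222631711104 0.00016404062473521924 100
rail rig x [ 0.5152 -0.0455]
lm socket_mouth [ 0.6138 -0.1044  0.03  ] [ 0.6022 -0.158 ]
tr socket_mouth [324.2, 189.1, 38.3, 38.9] 0.7 207.24659863945578 344.13180272108843 [ 0.5896 -0.1556]
lm knob [0.5029 0.1006 0.346 ] [0.5098 0.0559]
tr knob [202.8, 187.7, 74.0, 89.4] 0.85 229.03041825095056 241.25176534492124 [0.5526 0.049 ]
lm knob [0.5018 0.1027 0.325 ] [0.5089 0.0582]
tr knob [202.8, 187.7, 74.0, 89.4] 0.85 229.03041825095056 241.25176534492124 [0.5533 0.0509]
lm hanger [0.5823 0.1087 0.25  ] [0.5896 0.0571]
tr hanger [203.4, 186.2, 69.9, 45.1] 0.76 207.7057387057387 240.24358974358975 [0.5915 0.0565]
lm stand [0.5797 0.1877 0.    ] [0.594 0.136]
tr stand [183.5, 202.4, 52.1, 37.8] 0.79 223.5858170606372 201.21479958890032 [0.5849 0.1721]
lm nose [0.5771 0.182  0.075 ] [0.5909 0.1305]
tr nose [204.7, 203.9, 28.1, 24.3] 0.96 216.40388007054673 216.28395061728395 [0.5929 0.1246]
lm spare [0.4262 0.0824 0.02  ] [0.4318 0.0446]
tr spare [236.4, 273.4, 42.0, 29.4] 0.95 288.3734939759036 256.3192771084337 [0.4277 0.0575]
lm bushing [ 0.4282 -0.0635  0.    ] [ 0.4209 -0.101 ]
tr bushing [317.6, 274.5, 22.0, 24.4] 0.57 285.67558528428094 329.05016722408027 [ 0.4156 -0.1075]
140 (29.642915725708008, 32.646240234375) (206.89561462402344, 345.502197265625) [ 0.6018 -0.1062  0.03  ] [ 0.5901 -0.1588]
55 (58.7396354675293, 91.11390686035156) (208.37623977661133, 343.5739517211914) [ 0.6004 -0.106   0.005 ] [ 0.5887 -0.1584]
```

```bash
python3 -m jog '[{"tz":-4.5,"roll":-0.114},{"tz":-4.5,"roll":-0.114},{"tz":-4.5,"roll":-0.114},{"tz":-4.5}]'; python3 -m jog '[{"tx":-2.2,"ty":-3.8},{"tx":-2.2,"ty":-3.8},{"tx":-2.2,"ty":-3.8},{"tx":-2.2,"ty":-3.8},{"tx":-2.2,"ty":-3.8},{"tx":-2.2,"ty":-3.8},{"tx":-2.2,"ty":-3.8},{}]'
cat >> h.py <<'E'
a=np.radians(5.05); ry=np.array([-np.sin(a),np.cos(a)]); rx=np.array([np.cos(a),np.sin(a)])
def rig(p): p=np.asarray(p); return np.array([p[:2]@rx,p[:2]@ry])
def unrig(x,y,z): return np.array([*(rx*x+ry*y),z])
E
python3 -c "
from h import *
s=read_state();print(rig(s['position']),s['position'],np.degrees(np.arctan2(*s['tcp_rot'][[1,0],1])))"
```

```text
[0.20954316 0.58880886] [0.15689984 0.60496831 0.24155308] 75.45724342276701$[0]: bad value
$[0]: bad value
```

```bash
python3 -m jog '[{"tx":0,"ty":0,"tz":-4.5,"roll":-0.114,"jaw":1},{"tx":0,"ty":0,"tz":-4.5,"roll":-0.114,"jaw":1},{"tx":0,"ty":0,"tz":-4.5,"roll":-0.114,"jaw":1},{"tx":0,"ty":0,"tz":-4.5,"roll":0,"jaw":1},{"tx":0,"ty":0,"tz":0,"roll":0,"jaw":1}]'; python3 -c "
from h import *
s=read_state();print(rig(s['position']),s['position'],np.degrees(np.arctan2(*s['tcp_rot'][[1,0],1])))"
```

```text
time_s: 2.9
position: [0.158, 0.6077, 0.43]
tcp_rot: [[-0.996, -0.088, 0.007], [-0.088, 0.996, 0.015], [-0.008, 0.014, -1.0]]
force: [-0.2, 0.3, -0.4]
opening: 1.001
grasp_force: 0.0
[0.21084631 0.59140554] [0.15796936 0.60766962 0.43003988] 95.06509720991262
```

```bash
python3 -m jog '[{"tx":-2.2,"ty":-3.8,"tz":0,"roll":0,"jaw":1},{"tx":-2.2,"ty":-3.8,"tz":0,"roll":0,"jaw":1},{"tx":-2.2,"ty":-3.8,"tz":0,"roll":0,"jaw":1},{"tx":-2.2,"ty":-3.8,"tz":0,"roll":0,"jaw":1},{"tx":-2.2,"ty":-3.8,"tz":0,"roll":0,"jaw":1},{"tx":-2.2,"ty":-3.8,"tz":0,"roll":0,"jaw":1},{"tx":-2.2,"ty":-3.8,"tz":0,"roll":0,"jaw":1}]'; python3 -c "
from h import *
s=read_state();print(rig(s['position']),s['position'],s['joint_positions'],s['qvel'],np.degrees(np.arctan2(*s['tcp_rot'][[1,0],1])))"
```

```text
time_s: 3.6
position: [0.3341, 0.3518, 0.421]
tcp_rot: [[-0.996, -0.088, -0.0], [-0.088, 0.996, -0.0], [0.001, -0.0, -1.0]]
force: [0.7, 0.5, 0.3]
opening: 1.001
grasp_force: 0.0
[0.36378198 0.32106661] [0.33410797 0.35184224 0.42099702] [ 3.32579080e+01  9.01372059e+00  8.59373212e+01 -2.71735344e-03
  8.50841153e+01 -6.18037240e+01] [-52.88729621  -9.51119033  11.9961708   -0.10910496  -2.96651084
 -52.17907503] 95.06187062679163
```

```bash
python3 -m jog '[{"tx":-2.2,"ty":-3.8,"tz":0,"roll":0,"jaw":1},{"tx":-2.2,"ty":-3.8,"tz":0,"roll":0,"jaw":1},{"tx":-2.2,"ty":-3.8,"tz":0,"roll":0,"jaw":1},{"tx":-2.2,"ty":-3.8,"tz":0,"roll":0,"jaw":1},{"tx":-2.2,"ty":-3.8,"tz":0,"roll":0,"jaw":1},{"tx":-2.2,"ty":-3.8,"tz":0,"roll":0,"jaw":1},{"tx":-2.0,"ty":-3.6,"tz":0,"roll":0,"jaw":1},{"tx":0,"ty":0,"tz":0,"roll":0,"jaw":1}]'; python3 -c "
from h import *
s=read_state();print(rig(s['position']),s['position'],s['joint_positions'],np.degrees(np.arctan2(*s['tcp_rot'][[1,0],1])))
c=capture('top');cv2.imwrite('pics/t1.png',c['img'][:,:,::-1])
c=capture('side');cv2.imwrite('pics/s1.png',cv2.resize(c['img'][100:340,180:420,::-1],None,fx=2.4,fy=2.4))
print(proj(c,unrig(.515,.0575,.325)),proj(c,unrig(.515,.0575,.346)),proj(c,unrig(.59,.0575,.25)))"
```

```text
time_s: 4.4
position: [0.511, 0.0998, 0.4204]
tcp_rot: [[-0.997, -0.082, 0.0], [-0.082, 0.997, -0.002], [-0.0, -0.002, -1.0]]
force: [0.1, 0.5, -0.4]
opening: 0.999
grasp_force: 0.0
[0.51779074 0.05447867] [0.51098533 0.09984576 0.42041228] [ -1.19000025  12.38608769  81.6879551   -0.11302799  85.91142413
 -95.88679808] 94.70483940215793
[184.44234637 323.04680982] [176.69524849 323.70712741] [208.82144077 284.84686453]
```

View pics/s1.png

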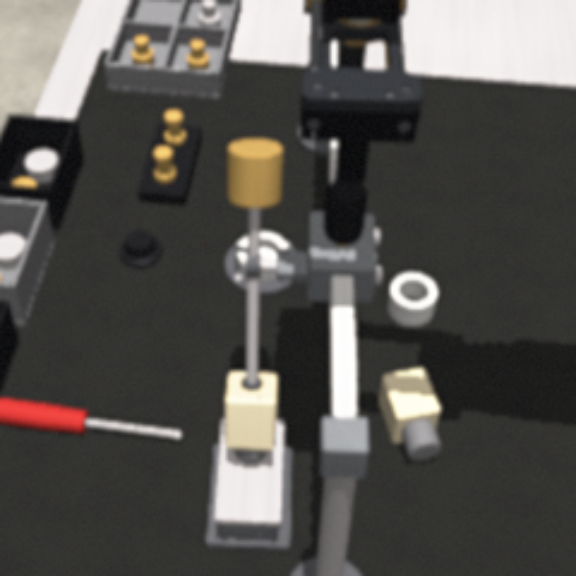

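```bash
python3 -m jog '[{"tx":0,"ty":0,"tz":3,"roll":0,"jaw":1},{"tx":0,"ty":0,"tz":3,"roll":0,"jaw":1},{"tx":0,"ty":0,"tz":3,"roll":0,"jaw":1},{"tx":0,"ty":0,"tz":0,"roll":0,"jaw":1},{"tx":0,"ty":0,"tz":0,"roll":0,"jaw":1}]'; python3 -c "
from h import *
s=read_state();print(rig(s['position']),s['position'],np.degrees(np.arctan2(*s['tcp_rot'][[1,0],1])))"
```

```text
time_s: 5.0
position: [0.5078, 0.105, 0.3319]
tcp_rot: [[-0.996, -0.09, -0.001], [-0.09, 0.996, 0.0], [0.001, 0.0, -1.0]]
force: [-0.4, -0.6, 1.0]
opening: 0.997
grasp_force: 0.0
[0.51510297 0.0599112 ] [0.50782979 0.10502061 0.33186594] 95.14495366749196
```

```bash
python3 -m jog '[{"tx":0,"ty":-0.2,"tz":0,"roll":0,"jaw":0},{"tx":0,"ty":0,"tz":0,"roll":0,"jaw":0},{"tx":0,"ty":0,"tz":0,"roll":0,"jaw":0},{"tx":0,"ty":0,"tz":0,"roll":0,"jaw":0},{"tx":0,"ty":0,"tz":0,"roll":0,"jaw":0},{"tx":0,"ty":0,"tz":0,"roll":0,"jaw":0}]'; python3 -c "
from h import *
s=read_state();print(rig(s['position']),s['position'])"
```

```text
time_s: 5.6
position: [0.5086, 0.1019, 0.3317]
tcp_rot: [[-0.996, -0.088, 0.0], [-0.088, 0.996, -0.0], [-0.0, -0.0, -1.0]]
force: [0.0, 0.0, 0.2]
opening: 0.54
grasp_force: 0.0
[0.51560022 0.05675173] [0.50860322 0.10191717 0.33167608]
```

```bash
python3 -m jog '[{"tx":0,"ty":0,"tz":0,"roll":0,"jaw":0},{"tx":0,"ty":0,"tz":0,"roll":0,"jaw":0},{"tx":0,"ty":0,"tz":0,"roll":0,"jaw":0},{"tx":0,"ty":0,"tz":0,"roll":0,"jaw":0}]'; cat >> h.py <<'E'
def blobs(c):
    im=c["img"].astype(int);r,g,b=im[...,0],im[...,1],im[...,2]
    return (r>90)&(r-b>70)&(r-b>0.45*r)
def theta(c,yp,dx=0.,debug=False):
    """angle from brass weight and module columns in top view; yp=pivot rig y"""
    from scipy.optimize import brentq
    hsv=cv2.cvtColor(c["img"],cv2.COLOR_RGB2HSV); H,S,V=[hsv[...,i].astype(int) for i in range(3)]
    out=[]
    for l,m in((.095,(abs(H-18)<8)&(S>140)&(V>80)),(-.135,(abs(H-22)<9)&(S>40)&(S<125)&(V>120))):
        P=lambda t:proj(c,unrig(.59,yp-l*np.sin(t),.25+l*np.cos(t)))
        R=np.array([P(-.8),P(.8)]);u0,u1=sorted(R[:,1]);v=R[:,0].mean()
        k=np.zeros(m.shape,bool);k[int(v)-26:int(v)+26,int(u0)-5:int(u1)+5]=1
        n,lab,st,ce=cv2.connectedComponentsWithStats((m&k).astype(np.uint8))
        if n<2: out.append((None,0));continue
        i=1+np.argmax(st[1:,4]);f=lambda t:P(t)[1]-ce[i][0]
        try:t=brentq(f,-1.2,1.2)
        except Exception:t=None
        out.append((t,int(st[i,4])))
    return out
E
python3 - <<'E'
from h import *
import pickle
s=read_state();print(rig(s['position']),s['opening'],s['grasp_force'],s['time_s'])
c=capture("top");print(theta(c,rig(s['position'])[1]))
c0=dict(c);c0["img"]=cv2.imread("pics/top0.png")[:,:,::-1].copy();print(theta(c0,.0575))
w=(c0["img"].min(2)>150);w[:,:175]=0;w[:,270:]=0;w[:190]=0;w[245:]=0
v,u=np.nonzero(w);print(u.min(),u.max(),v.min(),v.max())
for uu in(182,183,185): print(rig(atz(c0,(220,uu),.058)))
cv2.imwrite("pics/t2.png",cv2.resize(c["img"][160:280,170:290,::-1],None,fx=4,fy=4))
E
```

```text
time_s: 6.0
position: [0.5085, 0.1022, 0.3315]
tcp_rot: [[-0.996, -0.088, -0.0], [-0.088, 0.996, 0.001], [0.0, 0.001, -1.0]]
force: [-0.4, 1.2, 0.4]
opening: 0.382
grasp_force: 30.0
[0.51554245 0.05707451] 0.38228570264969036 29.999683087226003 6.0
[(None, 0), (0.5508963688106847, 93)]
[(None, 0), (0.5347531763168555, 148)]
182 260 202 244
[0.59330876 0.20162288]
[0.5931056  0.19947314]
[0.59269927 0.19517343]
```

View pics/t2.png

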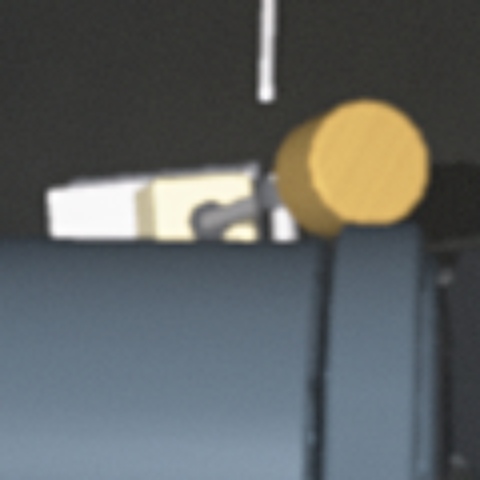

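```bash
python3 - <<'E'
s=open('h.py').read();i=s.index('def blobs')
open('h.py','w').write(s[:i]+'''
def theta(c,yp):
    """angle from the bright top disc of the brass weight (108 mm above pivot) in the top view; yp=pivot rig y"""
    from scipy.optimize import brentq
    hsv=cv2.cvtColor(c["img"],cv2.COLOR_RGB2HSV); H,S,V=[hsv[...,i].astype(int) for i in range(3)]
    P=lambda t:proj(c,unrig(.5905,yp-.108*np.sin(t),.25+.108*np.cos(t)))
    R=np.array([P(-.9),P(.9)]);u0,u1=sorted(R[:,1]);v=R[:,0].mean()
    k=np.zeros(H.shape,bool);k[int(v)-26:int(v)+26,max(0,int(u0)-20):int(u1)+20]=1
    m=k&(abs(H-20)<9)&(S>90)&(V>175)
    n,lab,st,ce=cv2.connectedComponentsWithStats(m.astype(np.uint8))
    if n<2: return None,0
    i=1+np.argmax(st[1:,4])
    pts=cv2.findNonZero((lab==i).astype(np.uint8));(x,y),r=cv2.minEnclosingCircle(pts)
    vv,uu=np.nonzero(lab==i); lo=v
    # column by row-wise extents midpoint over the widest rows
    try:return brentq(lambda t:P(t)[1]-ce[i][0],-1.2,1.2),(ce[i].round(1),round(x,1),round(r,1),st[i,4])
    except Exception:return None,(ce[i],x,r)
''')
E
python3 - <<'E'
from h import *
c=capture("top")
c0=dict(c);c0["img"]=cv2.imread("pics/top0.png")[:,:,::-1].copy()
for q in(c,c0): print(theta(q,.057)); print(cv2.cvtColor(q["img"][196:206:3,250:275:2].copy(),cv2.COLOR_RGB2HSV)[1])
print(proj(c,unrig(.5905,.057-.108*np.sin(.4),.25+.108*np.cos(.4))))
E
```

```text
(0.3838947330034434, (array([261.2, 200.4]), 261.6, 15.1, np.int32(692)))
[[ 20 131 225]
 [ 20 134 225]
 [ 20 133 223]
 [ 21 133 224]
 [ 20 133 220]
 [ 20 136 219]
 [ 20 134 222]
 [ 20 132 222]
 [ 20 134 220]
 [ 20 136 221]
 [ 20 135 219]
 [ 20 133 220]
 [ 20 134 224]]
(0.3808214341319622, (array([261. , 200.6]), 261.5, 15.2, np.int32(699)))
[[ 20 133 223]
 [ 20 132 224]
 [ 21 132 223]
 [ 20 133 222]
 [ 20 132 220]
 [ 20 133 220]
 [ 20 132 221]
 [ 20 133 220]
 [ 20 133 220]
 [ 20 132 222]
 [ 20 133 218]
 [ 20 132 219]
 [ 20 135 223]]
[200.37602734 262.38808852]
```

```bash
python3 -m jog '[{"tx":0,"ty":-0.5,"tz":0,"roll":0,"jaw":0},{"tx":0,"ty":-1,"tz":0,"roll":0,"jaw":0},{"tx":0,"ty":-1.5,"tz":0,"roll":0,"jaw":0},{"tx":0,"ty":-1.8,"tz":0,"roll":0,"jaw":0},{"tx":0,"ty":-1.8,"tz":0,"roll":0,"jaw":0},{"tx":0,"ty":-1.8,"tz":0,"roll":0,"jaw":0},{"tx":0,"ty":-1.6,"tz":0,"roll":0,"jaw":0},{"tx":0,"ty":-1,"tz":0,"roll":0,"jaw":0}]'; cat > meas.py <<'E'
from h import *
import sys,json
from scipy.optimize import least_squares
n=int(sys.argv[1]);D=[]
for i in range(n):
    s=read_state();y=rig(s['position']);c=capture("top");t,q=theta(c,y[1]);D.append((s['time_s'],y[1],y[0],t))
    cv2.imwrite("pics/last.png",c["img"][:,:,::-1])
D=np.array(D,float);print(D[::max(1,n//8)].round(4)); print(s['force'].round(1),s['opening'],read_state()['time_s'])
ok=D[:,0]>D[0,0]+.12;t=D[ok,0]-D[-1,0]-.05;th=D[ok,3]
f=lambda p:p[0]*np.cos(p[2]*t)+p[1]/p[2]*np.sin(p[2]*t)+p[3]-th
r=least_squares(lambda p:np.r_[f(p),(p[2]-3.3)/.25*.01,(p[3]+.01)/.02*.01],[0,0,3.3,-.01])
print("now theta,thetadot,w,off",r.x,"amp",np.hypot(r.x[0],r.x[1]/r.x[2]),"res",f(r.x).std())
E
python3 meas.py 14
```

```text
time_s: 6.9
position: [0.5184, -0.0096, 0.3315]
tcp_rot: [[-0.996, -0.087, 0.0], [-0.087, 0.996, -0.001], [-0.0, -0.001, -1.0]]
force: [1.2, 2.6, -0.0]
opening: 0.384
grasp_force: 30.0
[[ 6.9    -0.0552  0.5156  0.0087]
 [ 6.95   -0.0567  0.5156 -0.0561]
 [ 7.     -0.056   0.5156 -0.1729]
 [ 7.05   -0.0551  0.5156 -0.3483]
 [ 7.1    -0.0545  0.5156 -0.4272]
 [ 7.15   -0.0539  0.5156 -0.4733]
 [ 7.2    -0.0535  0.5156 -0.4984]
 [ 7.25   -0.0533  0.5156 -0.5156]
 [ 7.3    -0.0531  0.5156 -0.5211]
 [ 7.35   -0.053   0.5156 -0.5161]
 [ 7.4    -0.053   0.5156 -0.5057]
 [ 7.45   -0.053   0.5156 -0.4833]
 [ 7.5    -0.053   0.5156 -0.4461]
 [ 7.55   -0.053   0.5156 -0.378 ]]
[ 0.9 -1.8 -2.2] 0.3815632856957721 7.6
now theta,thetadot,w,off [-0.31044939  1.32033492  3.19451617 -0.01158611] amp 0.5169201312206226 res 0.007823131973545882
```

```bash
cat > plan.py <<'E'
import numpy as np,sys
from scipy.optimize import minimize
th,td,w0,x0,xt,N=[float(v) for v in sys.argv[1:7]];N=int(N);lo=-.28;hi=float(sys.argv[7]) if len(sys.argv)>7 else -.05
S=20;dt=.1/S
def sim(r,w):
    # rows ramp linearly, smoothed 60 ms
    x=np.r_[x0,x0+np.cumsum(r)]/1; t=np.arange(0,N*.1+.2,dt);X=np.interp(t,np.arange(N+1)*.1,x)
    k=12;X=np.convolve(np.r_[np.full(k,x0),X],np.ones(k)/k,'valid')[1:]
    a=np.gradient(np.gradient(X,dt),dt);q,v=th,td;Q=[]
    for ai in a:
        v+=-w*w*(np.sin(q)+ai/9.81*np.cos(q))*dt;q+=v*dt;Q.append(q)
    Q=np.array(Q);return q,v/w,np.abs(Q).max(),(X+.19*np.sin(Q)).max()
W=[w0-.08,w0,w0+.08]
def cost(r):
    J=0
    for w in W:
        q,v,m,n=sim(r,w);J+=q*q+v*v+10*max(0,m-.6)**2+100*max(0,n-.06)**2
    x=x0+np.cumsum(r);d=np.diff(np.r_[0,r,0])
    return J*10+20*(np.clip(lo-x,0,1)**2+np.clip(x-hi,0,1)**2).sum()*10+2*(x[-1]-xt)**2*20+4*(d**2).sum()
r=minimize(cost,np.zeros(N)+(xt-x0)/N,method='SLSQP',bounds=[(-.035,.035)]*N,options=dict(maxiter=150)).x
r=np.round(r,3);print("rows cm",(r*100).round(1),"x",(x0+np.cumsum(r)).round(3))
for w in W: print(w,np.round(sim(r,w),3))
E
time python3 plan.py -.296 1.39 3.3 -.053 -.1585 16
```

```text
rows cm [-3.5 -3.5 -3.5 -2.7  2.1  3.5  3.5  3.5  2.1  0.5 -0.1 -2.3 -3.5 -3.5
 -3.5 -3.5] x [-0.088 -0.123 -0.158 -0.185 -0.164 -0.129 -0.094 -0.059 -0.038 -0.033
 -0.034 -0.057 -0.092 -0.127 -0.162 -0.197]
3.2199999999999998 [-0.282  0.119  0.517  0.004]
3.3 [-0.231  0.153  0.515 -0.002]
3.38 [-0.174  0.179  0.512 -0.009]
real	0m1.854s
user	0m2.377s
sys	0m0.072s
```

```bash
sed -i 's/(-.035,.035)/(-.025,.025)/; s/4\*(d\*\*2)/8*(d**2)/; s/maxiter=150/maxiter=400,ftol=1e-9/' plan.py; for n in 16 20 24; do python3 plan.py -.296 1.39 3.3 -.053 -.1585 $n; done
```

```text
rows cm [-2.5 -2.5 -2.5 -2.5  1.5  2.5  2.5  2.5  2.5  0.8 -0.7 -2.5 -2.5 -2.5
 -2.5 -2.5] x [-0.078 -0.103 -0.128 -0.153 -0.138 -0.113 -0.088 -0.063 -0.038 -0.03
 -0.037 -0.062 -0.087 -0.112 -0.137 -0.162]
3.2199999999999998 [-0.335  0.14   0.518  0.009]
3.3 [-0.286  0.181  0.513  0.002]
3.38 [-0.231  0.213  0.509 -0.004]
rows cm [-2.5 -2.5 -2.5 -1.4  2.1  2.5  2.5  2.5  0.9  0.4 -0.1 -1.5 -2.5 -2.5
 -2.5 -2.5 -2.5 -2.5 -2.5 -0.4] x [-0.078 -0.103 -0.128 -0.142 -0.121 -0.096 -0.071 -0.046 -0.037 -0.033
 -0.034 -0.049 -0.074 -0.099 -0.124 -0.149 -0.174 -0.199 -0.224 -0.228]
3.2199999999999998 [0.055 0.289 0.502 0.022]
3.3 [0.116 0.247 0.496 0.016]
3.38 [0.168 0.195 0.491 0.011]
rows cm [-2.5 -2.5 -2.5 -2.5  1.   2.5  2.5  2.5  2.5  0.6 -0.2 -2.2 -2.5 -2.5
 -2.5 -2.5 -2.5 -2.5 -2.5 -2.5  0.6  2.5  2.5  2.5] x [-0.078 -0.103 -0.128 -0.153 -0.143 -0.118 -0.093 -0.068 -0.043 -0.037
 -0.039 -0.061 -0.086 -0.111 -0.136 -0.161 -0.186 -0.211 -0.236 -0.261
 -0.255 -0.23  -0.205 -0.18 ]
3.2199999999999998 [0.249 0.067 0.522 0.004]
3.3 [ 0.22  -0.01   0.518 -0.002]
3.38 [ 0.175 -0.078  0.514 -0.008]
```

```bash
python3 -m jog '[{"tx":0,"ty":-2.5,"tz":0,"roll":0,"jaw":0},{"tx":0,"ty":-2.5,"tz":0,"roll":0,"jaw":0},{"tx":0,"ty":-2.5,"tz":0,"roll":0,"jaw":0},{"tx":0,"ty":-1.4,"tz":0,"roll":0,"jaw":0},{"tx":0,"ty":2,"tz":0,"roll":0,"jaw":0},{"tx":0,"ty":2.5,"tz":0,"roll":0,"jaw":0},{"tx":0,"ty":2.5,"tz":0,"roll":0,"jaw":0},{"tx":0,"ty":2,"tz":0,"roll":0,"jaw":0}]' | head -2;  python3 -m jog '[{"tx":0,"ty":0.8,"tz":0,"roll":0,"jaw":0},{"tx":0,"ty":0,"tz":0,"roll":0,"jaw":0},{"tx":0,"ty":-0.2,"tz":0,"roll":0,"jaw":0},{"tx":0,"ty":-1.5,"tz":0,"roll":0,"jaw":0},{"tx":0,"ty":-2.5,"tz":0,"roll":0,"jaw":0},{"tx":0,"ty":-2.5,"tz":0,"roll":0,"jaw":0},{"tx":0,"ty":-2.5,"tz":0,"roll":0,"jaw":0},{"tx":0,"ty":-2.5,"tz":0,"roll":0,"jaw":0}]' | head -2; python3 -m jog '[{"tx":0,"ty":-2.5,"tz":0,"roll":0,"jaw":0},{"tx":0,"ty":-2.5,"tz":0,"roll":0,"jaw":0},{"tx":0,"ty":-2.2,"tz":0,"roll":0,"jaw":0},{"tx":0,"ty":-0.6,"tz":0,"roll":0,"jaw":0}]'; python3 meas.py 18
```

```text
time_s: 8.4
position: [0.5181, -0.0056, 0.3315]
time_s: 9.2
position: [0.5279, -0.1166, 0.3315]
time_s: 9.6
position: [0.535, -0.1966, 0.3315]
tcp_rot: [[-0.996, -0.085, 0.001], [-0.085, 0.996, -0.001], [-0.001, -0.002, -1.0]]
force: [3.2, 2.3, -0.5]
opening: 0.381
grasp_force: 30.0
[[ 9.600e+00 -2.429e-01  5.156e-01  2.450e-01]
 [ 9.700e+00 -2.418e-01  5.156e-01  2.592e-01]
 [ 9.800e+00 -2.400e-01  5.156e-01  2.402e-01]
 [ 9.900e+00 -2.391e-01  5.156e-01  1.892e-01]
 [ 1.000e+01 -2.387e-01  5.156e-01  1.053e-01]
 [ 1.010e+01 -2.387e-01  5.156e-01  2.600e-03]
 [ 1.020e+01 -2.387e-01  5.156e-01 -8.790e-02]
 [ 1.030e+01 -2.387e-01  5.156e-01 -1.567e-01]
 [ 1.040e+01 -2.388e-01  5.156e-01 -2.108e-01]]
[ 2.6 -0.5 -2.7] 0.3817572466288561 10.5
now theta,thetadot,w,off [-0.25884033 -0.11541105  3.56720261  0.01465955] amp 0.26085447132839507 res 0.005671148704698095
```

```bash
sed -i 's/^D=np.array(D,float)/D=np.array(D,float);import os\nif len(sys.argv)>2: D=np.vstack([np.array(json.loads(sys.argv[2])),D])\nnp.save("D.npy",D)/; s/D\[::max(1,n\/\/8)\]/D[:,[0,1,3]]/' meas.py
python3 meas.py 12 '[[9.6,0,0,0.2],[9.7,0,0,0.2592],[9.8,0,0,0.2402],[9.9,0,0,0.1892],[10.0,0,0,0.1053],[10.1,0,0,0.0026],[10.2,0,0,-0.0879],[10.3,0,0,-0.1567],[10.4,0,0,-0.2108]]'
```

```text
[[ 9.600e+00  0.000e+00  2.000e-01]
 [ 9.700e+00  0.000e+00  2.592e-01]
 [ 9.800e+00  0.000e+00  2.402e-01]
 [ 9.900e+00  0.000e+00  1.892e-01]
 [ 1.000e+01  0.000e+00  1.053e-01]
 [ 1.010e+01  0.000e+00  2.600e-03]
 [ 1.020e+01  0.000e+00 -8.790e-02]
 [ 1.030e+01  0.000e+00 -1.567e-01]
 [ 1.040e+01  0.000e+00 -2.108e-01]
 [ 1.050e+01 -2.387e-01 -2.454e-01]
 [ 1.055e+01 -2.387e-01 -2.499e-01]
 [ 1.060e+01 -2.387e-01 -2.467e-01]
 [ 1.065e+01 -2.387e-01 -2.347e-01]
 [ 1.070e+01 -2.388e-01 -2.169e-01]
 [ 1.075e+01 -2.388e-01 -1.910e-01]
 [ 1.080e+01 -2.387e-01 -1.618e-01]
 [ 1.085e+01 -2.387e-01 -1.303e-01]
 [ 1.090e+01 -2.388e-01 -9.620e-02]
 [ 1.095e+01 -2.388e-01 -5.520e-02]
 [ 1.100e+01 -2.388e-01 -9.500e-03]
 [ 1.105e+01 -2.388e-01  4.020e-02]]
[ 3.2  1.8 -2.4] 0.3777266006056688 11.1
now theta,thetadot,w,off [0.0649828  0.87395767 3.35188988 0.01871573] amp 0.26871158938023104 res 0.004828705782593315
```

```bash
for n in 8 12 16; do python3 plan.py .067 .87 3.38 -.2388 -.1585 $n -.08; done
```

```text
rows cm [-0.4  2.5  2.5  2.5  2.5  2.5  2.5 -2.1] x [-0.243 -0.218 -0.193 -0.168 -0.143 -0.118 -0.093 -0.114]
3.3 [-0.049 -0.134  0.216 -0.086]
3.38 [-0.059 -0.116  0.21  -0.089]
3.46 [-0.067 -0.098  0.204 -0.093]
rows cm [-1.   2.5  2.5  2.5  2.5  2.5  2.5  2.2 -0.2 -2.5 -2.5 -2.5] x [-0.249 -0.224 -0.199 -0.174 -0.149 -0.124 -0.099 -0.077 -0.079 -0.104
 -0.129 -0.154]
3.3 [-0.082 -0.01   0.219 -0.083]
3.38 [-0.063  0.005  0.214 -0.086]
3.46 [-0.042  0.017  0.209 -0.09 ]
rows cm [ 1.2  2.5  2.5  2.5  2.5  2.5  2.1  0.3 -0.  -0.  -0.6 -2.  -2.5 -2.5
 -1.6 -0.2] x [-0.227 -0.202 -0.177 -0.152 -0.127 -0.102 -0.081 -0.078 -0.078 -0.078
 -0.084 -0.104 -0.129 -0.154 -0.17  -0.172]
3.3 [-0.019  0.034  0.206 -0.07 ]
3.38 [ 0.002  0.019  0.2   -0.073]
3.46 [ 0.019  0.001  0.193 -0.076]
```

```bash
python3 -m jog '[{"tx":0,"ty":1.2,"tz":0,"roll":0,"jaw":0},{"tx":0,"ty":2.5,"tz":0,"roll":0,"jaw":0},{"tx":0,"ty":2.5,"tz":0,"roll":0,"jaw":0},{"tx":0,"ty":2.5,"tz":0,"roll":0,"jaw":0},{"tx":0,"ty":2.5,"tz":0,"roll":0,"jaw":0},{"tx":0,"ty":2.5,"tz":0,"roll":0,"jaw":0},{"tx":0,"ty":2.1,"tz":0,"roll":0,"jaw":0},{"tx":0,"ty":0.3,"tz":0,"roll":0,"jaw":0}]' | head -2;  python3 -m jog '[{"tx":0,"ty":0,"tz":0,"roll":0,"jaw":0},{"tx":0,"ty":0,"tz":0,"roll":0,"jaw":0},{"tx":0,"ty":-0.6,"tz":0,"roll":0,"jaw":0},{"tx":0,"ty":-2,"tz":0,"roll":0,"jaw":0},{"tx":0,"ty":-2.5,"tz":0,"roll":0,"jaw":0},{"tx":0,"ty":-2.4,"tz":0,"roll":0,"jaw":0},{"tx":0,"ty":-1.3,"tz":0,"roll":0,"jaw":0},{"tx":0,"ty":-0.2,"tz":0,"roll":0,"jaw":0}]' | head -2;  python3 meas.py 18
```

```text
time_s: 11.9
position: [0.5202, -0.0302, 0.3315]
time_s: 12.7
position: [0.5286, -0.1249, 0.3315]
[[ 1.270e+01 -1.710e-01  8.710e-02]
 [ 1.275e+01 -1.705e-01  7.910e-02]
 [ 1.280e+01 -1.695e-01  6.730e-02]
 [ 1.285e+01 -1.687e-01  5.190e-02]
 [ 1.290e+01 -1.682e-01  3.660e-02]
 [ 1.295e+01 -1.679e-01  1.930e-02]
 [ 1.300e+01 -1.678e-01  7.000e-04]
 [ 1.305e+01 -1.677e-01 -1.580e-02]
 [ 1.310e+01 -1.677e-01 -3.440e-02]
 [ 1.315e+01 -1.677e-01 -5.030e-02]
 [ 1.320e+01 -1.677e-01 -6.420e-02]
 [ 1.325e+01 -1.677e-01 -7.760e-02]
 [ 1.330e+01 -1.677e-01 -8.750e-02]
 [ 1.335e+01 -1.677e-01 -9.390e-02]
 [ 1.340e+01 -1.677e-01 -9.930e-02]
 [ 1.345e+01 -1.677e-01 -1.025e-01]
 [ 1.350e+01 -1.677e-01 -1.022e-01]
 [ 1.355e+01 -1.677e-01 -9.850e-02]]
[ 3.6  0.5 -3.1] 0.38110435819197425 13.6
now theta,thetadot,w,off [-9.40025903e-02  1.47766345e-01  3.35429712e+00  6.30067178e-04] amp 0.10381300739456337 res 0.0009001210744227427
```

```bash
for n in 10 14 16; do python3 plan.py -.094 .148 3.354 -.1677 -.1585 $n -.08; done
```

```text
rows cm [-2.3 -2.3 -1.2  0.2  1.5  2.1  2.   1.3  0.3 -0.3] x [-0.191 -0.214 -0.226 -0.224 -0.209 -0.188 -0.168 -0.155 -0.152 -0.155]
3.274 [ 0.004 -0.011  0.093 -0.151]
3.354 [-0.001 -0.005  0.093 -0.152]
3.434 [-0.006  0.001  0.093 -0.154]
rows cm [-1.3 -1.6 -1.2 -0.4  0.5  1.2  1.7  1.8  1.5  0.9  0.2 -0.5 -1.  -0.9] x [-0.181 -0.197 -0.209 -0.213 -0.208 -0.196 -0.179 -0.161 -0.146 -0.137
 -0.135 -0.14  -0.15  -0.159]
3.274 [-0.006 -0.007  0.093 -0.138]
3.354 [-0.002  0.001  0.093 -0.139]
3.434 [ 0.004  0.008  0.093 -0.141]
rows cm [-0.9 -1.1 -0.8 -0.3  0.3  0.9  1.3  1.5  1.4  1.1  0.6  0.1 -0.5 -0.9
 -1.  -0.7] x [-0.177 -0.188 -0.196 -0.199 -0.196 -0.187 -0.174 -0.159 -0.145 -0.134
 -0.128 -0.127 -0.132 -0.141 -0.151 -0.158]
3.274 [-0.008 -0.006  0.093 -0.129]
3.354 [-0.    -0.001  0.093 -0.131]
3.434 [ 0.009  0.003  0.093 -0.132]
```

16-row plan.

```bash
python3 -m jog '[{"tx":0,"ty":-0.9,"tz":0,"roll":0,"jaw":0},{"tx":0,"ty":-1.1,"tz":0,"roll":0,"jaw":0},{"tx":0,"ty":-0.8,"tz":0,"roll":0,"jaw":0},{"tx":0,"ty":-0.3,"tz":0,"roll":0,"jaw":0},{"tx":0,"ty":0.3,"tz":0,"roll":0,"jaw":0},{"tx":0,"ty":0.9,"tz":0,"roll":0,"jaw":0},{"tx":0,"ty":1.3,"tz":0,"roll":0,"jaw":0},{"tx":0,"ty":1.5,"tz":0,"roll":0,"jaw":0}]' | head -2;  python3 -m jog '[{"tx":0,"ty":1.4,"tz":0,"roll":0,"jaw":0},{"tx":0,"ty":1.1,"tz":0,"roll":0,"jaw":0},{"tx":0,"ty":0.6,"tz":0,"roll":0,"jaw":0},{"tx":0,"ty":0.1,"tz":0,"roll":0,"jaw":0},{"tx":0,"ty":-0.5,"tz":0,"roll":0,"jaw":0},{"tx":0,"ty":-0.9,"tz":0,"roll":0,"jaw":0},{"tx":0,"ty":-1.0,"tz":0,"roll":0,"jaw":0},{"tx":0,"ty":-0.7,"tz":0,"roll":0,"jaw":0}]' | head -2;  python3 meas.py 12; python3 - <<'E'
from h import *
c=capture("side");cv2.imwrite("pics/s3.png",cv2.resize(c["img"][100:300,200:400,::-1],None,fx=3,fy=3))
for n in("side","top"):
    c=capture(n)
    for t,z in(("nose",.06),("hanger",.25),("socket_mouth",.03)):
        for l in landmark_of(n,t)[:1]: print(n,t,np.round(l["point"],1),round(l["p"],2),rig(atz(c,l["point"],z)).round(4))
    print(n,"pred nose",proj(c,unrig(.59,-.1585,.06)),"sock",proj(c,unrig(.59,-.1585,.03)))
E
```

```text
time_s: 14.4
position: [0.5276, -0.1132, 0.3315]
time_s: 15.2
position: [0.5275, -0.1122, 0.3316]
[[ 1.520e+01 -1.582e-01  4.080e-02]
 [ 1.525e+01 -1.598e-01  5.000e-02]
 [ 1.530e+01 -1.598e-01  5.250e-02]
 [ 1.535e+01 -1.596e-01  5.350e-02]
 [ 1.540e+01 -1.594e-01  5.100e-02]
 [ 1.545e+01 -1.591e-01  4.640e-02]
 [ 1.550e+01 -1.588e-01  4.050e-02]
 [ 1.555e+01 -1.586e-01  3.260e-02]
 [ 1.560e+01 -1.585e-01  2.340e-02]
 [ 1.565e+01 -1.584e-01  1.230e-02]
 [ 1.570e+01 -1.583e-01  1.700e-03]
 [ 1.575e+01 -1.582e-01 -9.300e-03]]
[ 3.7 -2.9 -4.6] 0.3844156496841584 15.8
now theta,thetadot,w,off [-0.00854031 -0.2208679   3.30611193 -0.01145622] amp 0.06734961080344731 res 0.0005736241285334954
side nose [196.9 291.5] 0.67 [ 0.5824 -0.1557]
side hanger [141.5 289.1] 0.82 [ 0.5896 -0.1611]
side socket_mouth [205.4 287.3] 0.91 [ 0.5938 -0.1509]
side pred nose [196.07081515 288.787117  ] sock [203.42965426 288.77217002]
top nose [205.2 351.8] 0.78 [ 0.5906 -0.1676]
top socket_mouth [205.8 345.7] 0.68 [ 0.5925 -0.1595]
top pred nose [205.87161012 347.68745471] sock [206.96045233 345.37015183]
```

View pics/s3.png

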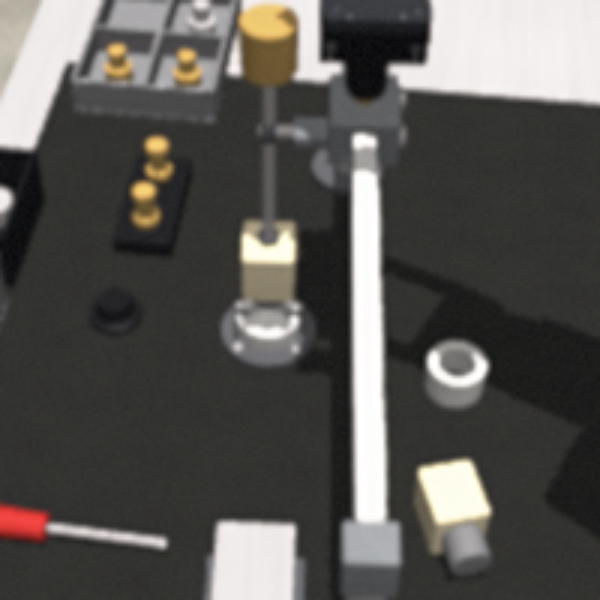

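```bash
python3 meas.py 9; python3 - <<'E'
E
```

```text
[[ 1.625e+01 -1.582e-01 -7.050e-02]
 [ 1.630e+01 -1.582e-01 -6.630e-02]
 [ 1.635e+01 -1.581e-01 -6.100e-02]
 [ 1.640e+01 -1.582e-01 -5.510e-02]
 [ 1.645e+01 -1.582e-01 -4.670e-02]
 [ 1.650e+01 -1.582e-01 -3.650e-02]
 [ 1.655e+01 -1.582e-01 -2.520e-02]
 [ 1.660e+01 -1.582e-01 -1.420e-02]
 [ 1.665e+01 -1.582e-01 -3.700e-03]]
[ 4.4 -3.1 -5.1] 0.380570106154763 16.7
now theta,thetadot,w,off [ 0.01783634  0.21695972  3.29992883 -0.01009462] amp 0.06812323587232928 res 0.00034081694260182973
```

```bash
for n in 12 16; do python3 plan.py .018 .217 3.34 -.1582 -.1585 $n -.08; done
```

```text
rows cm [-0.5 -0.3  0.2  0.8  1.2  1.2  1.   0.4 -0.3 -1.  -1.4 -1.1] x [-0.163 -0.166 -0.164 -0.156 -0.144 -0.132 -0.122 -0.118 -0.121 -0.131
 -0.145 -0.156]
3.26 [-0.009 -0.003  0.07  -0.123]
3.34 [-0.003  0.001  0.069 -0.124]
3.42 [ 0.004  0.003  0.068 -0.125]
rows cm [ 0.2  0.4  0.6  0.6  0.6  0.5  0.4  0.2 -0.  -0.2 -0.4 -0.6 -0.7 -0.7
 -0.6 -0.4] x [-0.156 -0.152 -0.146 -0.14  -0.134 -0.129 -0.125 -0.123 -0.123 -0.125
 -0.129 -0.135 -0.142 -0.149 -0.155 -0.159]
3.26 [-0.005  0.005  0.056 -0.122]
3.34 [ 0.001  0.001  0.054 -0.123]
3.42 [ 0.006 -0.003  0.053 -0.124]
```

```bash
python3 -m jog '[{"tx":0,"ty":0.2,"tz":0,"roll":0,"jaw":0},{"tx":0,"ty":0.4,"tz":0,"roll":0,"jaw":0},{"tx":0,"ty":0.6,"tz":0,"roll":0,"jaw":0},{"tx":0,"ty":0.6,"tz":0,"roll":0,"jaw":0},{"tx":0,"ty":0.6,"tz":0,"roll":0,"jaw":0},{"tx":0,"ty":0.5,"tz":0,"roll":0,"jaw":0},{"tx":0,"ty":0.4,"tz":0,"roll":0,"jaw":0},{"tx":0,"ty":0.2,"tz":0,"roll":0,"jaw":0}]' | head -2;  python3 -m jog '[{"tx":0,"ty":0,"tz":0,"roll":0,"jaw":0},{"tx":0,"ty":-0.2,"tz":0,"roll":0,"jaw":0},{"tx":0,"ty":-0.4,"tz":0,"roll":0,"jaw":0},{"tx":0,"ty":-0.6,"tz":0,"roll":0,"jaw":0},{"tx":0,"ty":-0.7,"tz":0,"roll":0,"jaw":0},{"tx":0,"ty":-0.7,"tz":0,"roll":0,"jaw":0},{"tx":0,"ty":-0.6,"tz":0,"roll":0,"jaw":0},{"tx":0,"ty":-0.3,"tz":0,"roll":0,"jaw":0}]' | head -2; python3 -m jog '[{"tx":0,"ty":0,"tz":0,"roll":0,"jaw":0},{"tx":0,"ty":0,"tz":0,"roll":0,"jaw":0},{"tx":0,"ty":0,"tz":0,"roll":0,"jaw":0}]' | head -2;  python3 meas.py 10
```

```text
time_s: 17.5
position: [0.5243, -0.0767, 0.3315]
time_s: 18.3
position: [0.5275, -0.1127, 0.3315]
time_s: 18.6
position: [0.5276, -0.1131, 0.3315]
[[ 1.860e+01 -1.591e-01 -1.880e-02]
 [ 1.865e+01 -1.590e-01 -2.500e-02]
 [ 1.870e+01 -1.588e-01 -2.970e-02]
 [ 1.875e+01 -1.587e-01 -3.420e-02]
 [ 1.880e+01 -1.586e-01 -3.860e-02]
 [ 1.885e+01 -1.585e-01 -4.240e-02]
 [ 1.890e+01 -1.584e-01 -4.550e-02]
 [ 1.895e+01 -1.584e-01 -4.630e-02]
 [ 1.900e+01 -1.583e-01 -4.580e-02]
 [ 1.905e+01 -1.583e-01 -4.490e-02]]
[ 3.3 -2.7 -6.3] 0.3797363723569327 19.1
now theta,thetadot,w,off [-0.03471259  0.04190499  3.30244718 -0.00925198] amp 0.03695911435021817 res 0.0006102288856181177
```

```bash
for n in 8 16; do python3 plan.py -.0347 .042 3.33 -.1582 -.1585 $n -.08; done
```

```text
rows cm [-0.9 -0.9 -0.5  0.   0.5  0.7  0.7  0.4] x [-0.167 -0.176 -0.181 -0.181 -0.176 -0.169 -0.162 -0.158]
3.25 [ 0.004 -0.003  0.034 -0.157]
3.33 [ 0.001 -0.002  0.034 -0.158]
3.41 [-0.002 -0.002  0.034 -0.158]
rows cm [-0.4 -0.4 -0.4 -0.2  0.   0.3  0.4  0.5  0.5  0.4  0.2  0.  -0.2 -0.3
 -0.4 -0.3] x [-0.162 -0.166 -0.17  -0.172 -0.172 -0.169 -0.165 -0.16  -0.155 -0.151
 -0.149 -0.149 -0.151 -0.154 -0.158 -0.161]
3.25 [-0.004 -0.003  0.034 -0.15 ]
3.33 [-0.001 -0.001  0.034 -0.15 ]
3.41 [ 0.002  0.001  0.034 -0.151]
```

```bash
python3 -m jog '[{"tx":0,"ty":-0.9,"tz":0,"roll":0,"jaw":0},{"tx":0,"ty":-0.9,"tz":0,"roll":0,"jaw":0},{"tx":0,"ty":-0.5,"tz":0,"roll":0,"jaw":0},{"tx":0,"ty":0,"tz":0,"roll":0,"jaw":0},{"tx":0,"ty":0.5,"tz":0,"roll":0,"jaw":0},{"tx":0,"ty":0.7,"tz":0,"roll":0,"jaw":0},{"tx":0,"ty":0.7,"tz":0,"roll":0,"jaw":0},{"tx":0,"ty":0.4,"tz":0,"roll":0,"jaw":0}]' | head -2; python3 -m jog '[{"tx":0,"ty":0,"tz":0,"roll":0,"jaw":0},{"tx":0,"ty":0,"tz":0,"roll":0,"jaw":0},{"tx":0,"ty":0,"tz":0,"roll":0,"jaw":0},{"tx":0,"ty":0,"tz":0,"roll":0,"jaw":0}]' | head -2;  python3 meas.py 8
```

```text
time_s: 19.9
position: [0.5274, -0.1112, 0.3315]
time_s: 20.3
position: [0.5274, -0.1116, 0.3316]
[[ 2.030e+01 -1.576e-01 -2.410e-02]
 [ 2.035e+01 -1.577e-01 -2.010e-02]
 [ 2.040e+01 -1.578e-01 -1.740e-02]
 [ 2.045e+01 -1.580e-01 -1.290e-02]
 [ 2.050e+01 -1.580e-01 -9.100e-03]
 [ 2.055e+01 -1.581e-01 -6.100e-03]
 [ 2.060e+01 -1.581e-01 -1.500e-03]
 [ 2.065e+01 -1.581e-01  1.000e-03]]
[ 3.4  3.7 -4.4] 0.38509355390416017 20.7
now theta,thetadot,w,off [ 0.01424314  0.05653721  3.30001208 -0.01000843] amp 0.02227974712918219 res 0.0003694563357268464
```

```bash
Z='{"tx":0,"ty":0,"tz":0,"roll":0,"jaw":0}'; python3 -m jog '[{"tx":0,"ty":0,"tz":0,"roll":0,"jaw":0},{"tx":0,"ty":0,"tz":0,"roll":0,"jaw":0},{"tx":0,"ty":0,"tz":0,"roll":0,"jaw":0},{"tx":0,"ty":0,"tz":0,"roll":0,"jaw":0},{"tx":0,"ty":0,"tz":0,"roll":0,"jaw":0},{"tx":0,"ty":0,"tz":0,"roll":0,"jaw":0},{"tx":0,"ty":0,"tz":0,"roll":0,"jaw":0},{"tx":0,"ty":0,"tz":0,"roll":0,"jaw":0}]' | head -1;python3 -m jog '[{"tx":0,"ty":0,"tz":0,"roll":0,"jaw":0},{"tx":0,"ty":0,"tz":0,"roll":0,"jaw":0},{"tx":0,"ty":0,"tz":0,"roll":0,"jaw":0},{"tx":0,"ty":0,"tz":0,"roll":0,"jaw":0},{"tx":0,"ty":0,"tz":0,"roll":0,"jaw":0},{"tx":0,"ty":0,"tz":0,"roll":0,"jaw":0},{"tx":0,"ty":0,"tz":0,"roll":0,"jaw":0},{"tx":0,"ty":0,"tz":0,"roll":0,"jaw":0}]' | head -1;python3 -m jog '[{"tx":0,"ty":0,"tz":0,"roll":0,"jaw":0},{"tx":0,"ty":0,"tz":0,"roll":0,"jaw":0},{"tx":0,"ty":0,"tz":0,"roll":0,"jaw":0},{"tx":0,"ty":0,"tz":0,"roll":0,"jaw":0},{"tx":0,"ty":0,"tz":0,"roll":0,"jaw":0},{"tx":0,"ty":0,"tz":0,"roll":0,"jaw":0},{"tx":0,"ty":0,"tz":0,"roll":0,"jaw":0},{"tx":0,"ty":0,"tz":0,"roll":0,"jaw":0}]' | head -1; python3 meas.py 5
python3 - <<'E'
from h import *
c=capture("top");im=c["img"];cv2.imwrite("pics/t4.png",cv2.resize(im[150:270,290:410,::-1],None,fx=4,fy=4))
for n in("side","top"):
    c=capture(n)
    for t,z in(("nose",.06),("hanger",.25),("socket_mouth",.03)):
        for l in landmark_of(n,t)[:1]: print(n,t,np.round(l["point"],1),round(l["p"],2),rig(atz(c,l["point"],z)).round(4))
E
```

```text
time_s: 21.5
time_s: 22.3
time_s: 23.1
[[ 2.310e+01 -1.582e-01 -1.910e-02]
 [ 2.315e+01 -1.582e-01 -2.160e-02]
 [ 2.320e+01 -1.582e-01 -2.480e-02]
 [ 2.325e+01 -1.582e-01 -2.660e-02]
 [ 2.330e+01 -1.582e-01 -2.960e-02]]
[ 3.8  2.9 -4.5] 0.3832395532714095 23.35
now theta,thetadot,w,off [-0.02211264 -0.04367072  3.3        -0.01      ] amp 0.025770052837683823 res 6.025272294984951e-12
side nose [194.5 291.8] 0.81 [ 0.5819 -0.1648]
side hanger [142.  291.4] 0.76 [ 0.584  -0.1595]
top nose [205.1 347.8] 0.73 [ 0.5916 -0.1589]
top hanger [197.1 367. ] 0.94 [ 0.5894 -0.1581]
top socket_mouth [201.1 348.4] 0.73 [ 0.6025 -0.1667]
```

View pics/t4.png

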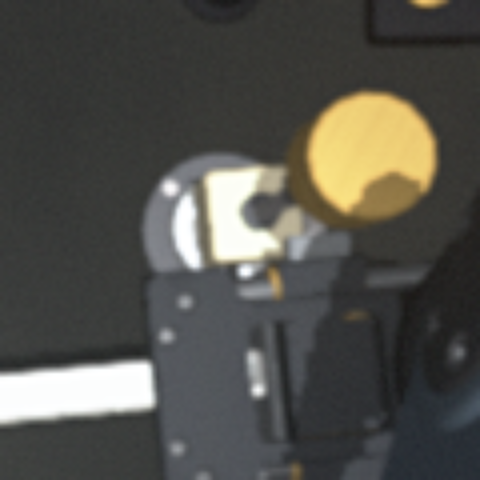

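```bash
python3 -m jog '[{"tx":0,"ty":0,"tz":0,"roll":0,"jaw":0},{"tx":0,"ty":0,"tz":0,"roll":0,"jaw":0},{"tx":0,"ty":0,"tz":0,"roll":0,"jaw":0},{"tx":0,"ty":0,"tz":0,"roll":0,"jaw":0},{"tx":0,"ty":0,"tz":0,"roll":0,"jaw":0}]' | head -1;python3 -m jog '[{"tx":0,"ty":0,"tz":0,"roll":0,"jaw":0.7},{"tx":0,"ty":0,"tz":0,"roll":0,"jaw":0.7},{"tx":0,"ty":0,"tz":0,"roll":0,"jaw":0.7},{"tx":0,"ty":0,"tz":0,"roll":0,"jaw":0.7},{"tx":0,"ty":0,"tz":0,"roll":0,"jaw":0.7},{"tx":0,"ty":0,"tz":0,"roll":0,"jaw":0.7}]'; python3 meas.py 5
```

```text
time_s: 24.3
time_s: 24.9
position: [0.5274, -0.1123, 0.3317]
tcp_rot: [[-0.996, -0.088, 0.0], [-0.088, 0.996, -0.0], [0.0, -0.0, -1.0]]
force: [0.0, 0.5, -0.7]
opening: 0.695
grasp_force: 0.0
[[ 2.490e+01 -1.583e-01 -2.440e-02]
 [ 2.495e+01 -1.583e-01 -2.720e-02]
 [ 2.500e+01 -1.582e-01 -2.960e-02]
 [ 2.505e+01 -1.582e-01 -3.030e-02]
 [ 2.510e+01 -1.582e-01 -3.190e-02]]
[-0.4 -0.7  0.6] 0.7025196693920723 25.15
now theta,thetadot,w,off [-0.02295727 -0.01403752  3.3        -0.01      ] amp 0.023348045610503698 res 3.2263983151814557e-12
```

Released cleanly and still. Now raise the gripper and check.

```bash
python3 -m jog '[{"tx":0,"ty":0,"tz":-1,"roll":0,"jaw":0.7},{"tx":0,"ty":0,"tz":-3,"roll":0,"jaw":0.7},{"tx":0,"ty":0,"tz":-3,"roll":0,"jaw":0.7},{"tx":0,"ty":0,"tz":-3,"roll":0,"jaw":0.7},{"tx":2,"ty":0,"tz":-1,"roll":0,"jaw":0.7},{"tx":3,"ty":0,"tz":0,"roll":0,"jaw":0.7},{"tx":3,"ty":0,"tz":0,"roll":0,"jaw":0.7},{"tx":2,"ty":0,"tz":0,"roll":0,"jaw":0.7}]'|head -2; python3 - <<'E'
from h import *
for i in range(4):
    c=capture("top");t=read_state()["time_s"];print(t,theta(c,-.1582))
cv2.imwrite("pics/t5.png",cv2.resize(c["img"][120:300,260:440,::-1],None,fx=3,fy=3))
for t,z in(("nose",.06),("hanger",.25),("knob",.325)):
    for l in landmark_of("top",t)[:1]: print(t,np.round(l["point"],1),round(l["p"],2),rig(atz(c,l["point"],z)).round(4))
E
```

```text
time_s: 25.95
position: [0.4262, -0.1208, 0.4425]
26.0 (0.013177398724590006, (array([384.9, 188.3]), 385.1, 15.7, np.int32(760)))
26.05 (0.013421055134273113, (array([385. , 188.3]), 385.1, 15.7, np.int32(759)))
26.1 (0.01363124152822636, (array([385. , 188.3]), 385.1, 15.7, np.int32(760)))
26.15 (0.01295448020943184, (array([384.9, 188.3]), 384.9, 15.7, np.int32(763)))
nose [206.8 343.8] 0.58 [ 0.5888 -0.1499]
hanger [198.  365.8] 0.76 [ 0.588  -0.1559]
knob [241.1 383.5] 0.56 [ 0.5155 -0.1579]
```

View pics/t5.png

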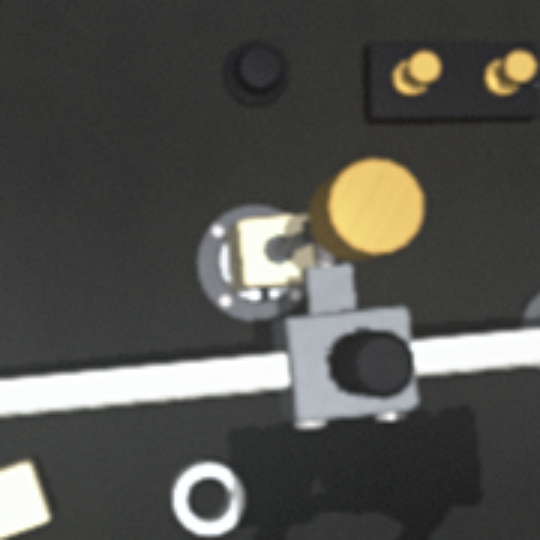

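```bash
python3 -c "
from rig import *
print(hand_in())"
```

```text
the job is handed in; nothing more can be done
None
```

The job is handed in, at about 26 s of the 53 s. The module hangs over the socket with about 0.02 rad of swing left and its nose within an estimated 10 mm of the socket's centre. I held it over the socket for about 4 s before letting go. The knob is released and the arm is clear. The hand-in gave no verdict.

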